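# Send a potted bonsai past the spring catch

### The job

With the fingertips, press the long spring plate of the catch down and, keeping it pressed, push the wooden tray by its rear edge along the track over the two lowered pegs, until the whole tray is past them; then let go so that the pegs spring up behind the tray and lock it in. Push only the tray: do not touch, lift or tip the bonsai standing on it, do not lift the tray, and leave the other things on the bench where they are.

Things in the scene. Friction and masses are not known exactly. Their poses are not given: they have to be found in the camera images.
- track: Fixed straight track, 170 wide (x), 490 mm long (y). Origin: bench surface, on its centre line. Its +y is the push direction (within 20 degrees of world +y), z up. Ledges 35 mm high carry the tray's side edges; grey walls with inward lips (50 to 56 mm high) hold it down. Open above between the lips, 124 mm wide, from y = -240 (open end) to +228 mm (end block).
- track_stop (a point): Middle of the top edge of the face of the wooden end block, track x = 0, y = +228 mm, 66 mm above the bench. When the tray meets this block its rear edge is at track y = +68 mm; the rear edge has passed the pegs once it is beyond y = +44 mm, so it may stop anywhere between.
- catch (a joint): How far the spring catch is pressed straight down, m: 0 up (rest), 0.016 bottom. Rigid: it sinks as a whole wherever its plate is pressed. Pressed more than 9 mm, its pegs are below the tray and let it pass; else they block it. The spring pushes back with about 2.5 N at rest, 8 N at the bottom, and lifts the catch once it is free.
- catch_end (a point): Middle of the top of the near end of the catch's plate (track x = 0, y = -240 mm), 31 mm above the bench when up. The plate: flat aluminium, 60 mm wide, lying in the middle of the track from y = -240 to +45 mm and running under the tray; its bare part behind the tray is where to press.
- pegs_mid (a point): Point half-way between the tops of the catch's two steel pegs (track x = 0, y = +37 mm), 44 mm above the bench when up. Pegs 14 mm in diameter, at x = -40 and +40 mm on the plate's far end, rising 13 mm above the plate; 66 mm free between them, where pressing fingertips can pass along the plate.
- tray: Loose plain wooden tray board, 140 wide (its x), 160 long (its y), 12 mm thick, about 0.45 kg, lying in the track with about 2 mm play at the sides, axes along the track's. Origin at the centre of its underside, 35 mm above the bench. At the start its front edge is 10 to 45 mm short of the pegs.
- tray_tail (a point): Middle of the upper edge of the tray's rear end (80 mm behind its centre, 47 mm above the bench): the rear face to push runs from 35 to 47 mm above the bench, and the plate of the catch shows behind it.
- bonsai: Small tree in a terracotta pot, loose on the front half of the tray, about 0.35 kg; pot 96 x 76 mm and 38 mm high, tree top about 140 mm above the tray. Origin: centre of the pot's foot. About 65 mm of the tray's rear is free of it. Not to be touched.
- spool: Spool of copper wire, 52 mm across, 34 mm high, lying on the far side of the track; leave alone.
- shears: Bonsai shears about 180 mm long lying flat on the far side of the track; leave alone.
- brush: Brush lying on the robot's side of the track; leave alone.
- seedpot: Small blue bowl pot, 68 mm across, 50 mm high, on the robot's side of the track; leave alone.
- feed: Green bottle, 150 mm high, on the right of the bench; leave alone.
- mug: White mug, 90 mm high, on the left of the bench; leave alone.
- jar: Amber jar, 80 mm high, on the left of the bench; leave alone.
Not all that is in view belongs to the job. There is more than one size of the tray; the job needs the smallest.

How it is judged:
By the outcome, as a careful person would: the job done as asked, in the order asked, and still so for the second after the job is handed in, with the robot touching nothing.
It also fails if it takes over 38 s, if anything falls off the work surface, if the arm or the gripper's body presses on something with over 40 N, if the wrist force passes 120 N, or if a joint passes its speed limit or range.

### The arm

A 6-joint arm with a two-finger parallel gripper is mounted at the origin on the work surface. World frame = base frame: x ahead of the robot, y to its left, z up, the work surface at z = 0. Lengths are in m, angles in rad, forces in N, time in s.
With the tool pointing down it reaches from about 0.3 to 0.85 m from the base axis. Payload 5.4 kg.
Tool frame: the origin (TCP) lies on the mounting face of the last link; the fingertips stand 173 mm ahead of it and the grasp point (between the pads) lies 155 mm ahead of it (arm.tip_extent is the distance from the TCP to the fingertips, in m); x points along the fingers, z is the direction in which the jaws open and shut, and the axes are right-handed (so a half turn about x gives the same grasp; the last joint's range is limited). The gripper opens to 85 mm and grips with 20 to 120 N. Pads are 22 mm wide; open, the fingers measure 114 mm over their backs; the gripper's body (76 mm by 85 mm) begins 54 mm behind the grasp point. The pads swing forward as they close: fully open they stand 13 mm farther back than shut.
Start: joints at [-1.441, 0.158, 1.597, -0, 1.386, -0.21], TCP at [0.192, -0.542, 0.405] pointing down, gripper open.
Joint ranges: [-2.91, 2.91], [-0.94, 2.29], [0.18, 2.7], [-1.29, 4.43], [0.17, 2.64], [-3, 3]. Speed limits (rad/s): [2.57, 2.57, 3.14, 3.14, 3.14, 3.14].

### API

Orientations are given as a unit quaternion [x, y, z, w].
In Python, from station import arm gives the robot as it stands.
- The arm moves only by the tool step_arm, never from a script. Its argument "rows" is a list of rows, each an object with "travel": the shift along the tool's x, y, z in m, a list of three; "twist": the turn, a rotation vector about the tool's x, y, z in degrees, a list of three. In form: [{"travel": [dx, dy, dz], "twist": [rx, ry, rz]}, ...]. A call has 1 to 8 rows; each row shifts and turns the commanded pose from where the row before left it, along the tool's axes as they then stand; what a row does not reach is not made up. A row lasts 1/8 s, in which the tool goes at most 62.5 mm and 10.7 degrees, less where a joint would pass 70% of its speed; a pose out of reach is approached as far as the arm can. A call is refused whole if a number of a shift passes 0.0625 or a number of a turn 10.7, either way. A call with a gripper value outside its range is refused whole. "hand" is the gripper command: -1 is fully open, 1 is shut, values between are in proportion, set as the call begins (left out, the last holds). The fingers move at their own pace and stop on an object; the grip force is fixed at half the most. Time passes only in rows, so rows that do not move let the fingers close. It gives the time, the measured TCP pose, the force and the opening at its end, in the units of the state.
- arm.get_state(): the state, without advancing time (a new reading comes with each control period).
- arm.read_camera(name): name is "scene" or "top" or "wrist"; returns the picture (480x640x3 uint8, red, green, blue); there is no depth.
- arm.camera_params(name): a dict with "mtx" (3x3 intrinsics, pixels), "eye" and "orientation" of the camera in the world; the wrist camera has in their place "mount" (4x4, takes a point from camera to tool coordinates, whose origin is the TCP and whose axes are the tool frame's). Camera axes: x right, y down, z forward; pixel columns grow to the right and rows downward; lengths in m; the calibration is good to about 2 mm. A picture is of the moment at which its call begins: read the wrist's pose just before it. camera_params takes no time and is no camera call.
- arm.sign_off(): hands the job in, once; it reports no verdict.
The state is a dict: "time": time; "joint_positions": joint angles; "qd": joint speeds; "joint_torque": joint torques, N m; "eef_pos": TCP position; "tcp_rot": TCP orientation; "contact_force": force on the tool from outside, world axes, zero at the start; "moment": the same for the moment, N m; "grip_width": finger opening in m.
Only numpy, scipy, OpenCV 4.12 (cv2) and the standard library are available. Lean on these libraries where they do the work, as an engineer would, in place of code of your own. Each camera call takes 0.05 s, during which the arm holds its last target.

## Working session

There is one attempt and no reset: what is moved stays moved. The work goes in short steps, Python scripts to look and compute and a tool call to move; the robot and the scene stay as the last step left them, time stands still between calls to the robot, and variables do not carry over. Pictures are saved under pics/ and viewed, and the job is handed in when it is done.

Besides the shell and the picture viewer there is one more tool, called after ">>>" as a command line: name --argument value ..., lists and objects as JSON in quotes. step_arm: Moves the arm, as the interface text tells. Its arguments: {"type":"object","properties":{"rows":{"type":"array"},"hand":{"type":"number"}},"required":["rows"]}

```bash
ls; mkdir -p pics
python3 - <<'E'
from station import arm
import cv2
print(arm.get_state())
for n in ["scene","top"]:
    print(n,arm.camera_params(n))
    cv2.imwrite(f"pics/{n}0.png",arm.read_camera(n)[:,:,::-1])
print(arm.camera_params("wrist"), arm.tip_extent)
E
```

```text
pics
{'time': 0.0, 'joint_positions': array([-1.44111724e+00,  1.59043698e-01,  1.59825399e+00, -1.02404193e-06,
        1.38619488e+00, -2.10113067e-01]), 'qd': array([ 1.55800854e-04, -1.53736121e-03, -5.82013172e-06,  9.70937696e-04,
        4.49813689e-05,  4.08670302e-04]), 'joint_torque': array([-1.40588210e-03, -3.96004844e+01, -3.31426871e+01, -3.40784036e-04,
        8.34276841e-03,  1.36911001e-05]), 'eef_pos': array([ 0.19157762, -0.54184477,  0.4037087 ]), 'tcp_rot': array([ 0.40875442,  0.57779667, -0.40776752,  0.57688515]), 'contact_force': array([0.19518495, 0.266491  , 0.01688302]), 'moment': array([-0.00943264, -0.01934095, -0.01168367]), 'grip_width': 0.08557731704559392}
scene {'mtx': array([[566.38614887,   0.        , 326.15813122],
       [  0.        , 566.38614887, 237.58566503],
       [  0.        ,   0.        ,   1.        ]]), 'eye': array([ 1.31024291, -0.86305988,  1.18160568]), 'orientation': array([ 0.84830196,  0.34238968, -0.14128424, -0.378407  ])}
top {'mtx': array([[538.65921454,   0.        , 316.76769439],
       [  0.        , 538.65921454, 235.88395433],
       [  0.        ,   0.        ,   1.        ]]), 'eye': array([0.22411717, 0.04077055, 1.53823705]), 'orientation': array([-0.6979985 ,  0.71003919, -0.06962377,  0.06160329])}
{'mtx': array([[408.80543544,   0.        , 323.57143404],
       [  0.        , 408.80543544, 235.26159407],
       [  0.        ,   0.        ,   1.        ]]), 'mount': array([[ 7.68192697e-04, -2.80865257e-01,  9.59746903e-01,
         3.04982580e-02],
       [-1.14317874e-03, -9.59746806e-01, -2.80864313e-01,
         7.19004766e-02],
       [ 9.99999052e-01, -8.81404341e-04, -1.05834968e-03,
         1.37434951e-03],
       [ 0.00000000e+00,  0.00000000e+00,  0.00000000e+00,
         1.00000000e+00]])} 0.1734
```

View pics/scene0.png

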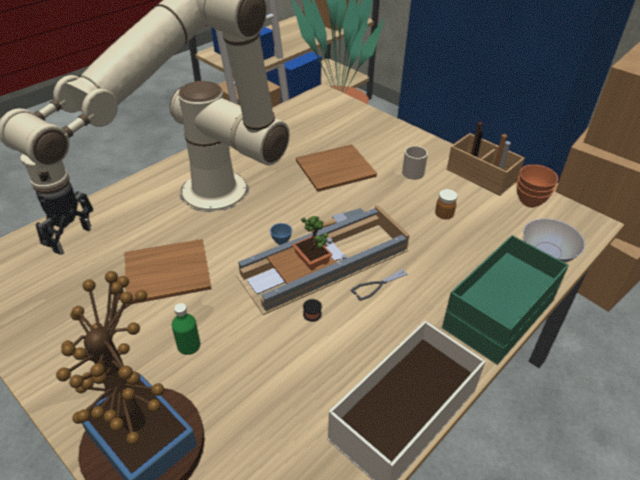

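View pics/top0.png

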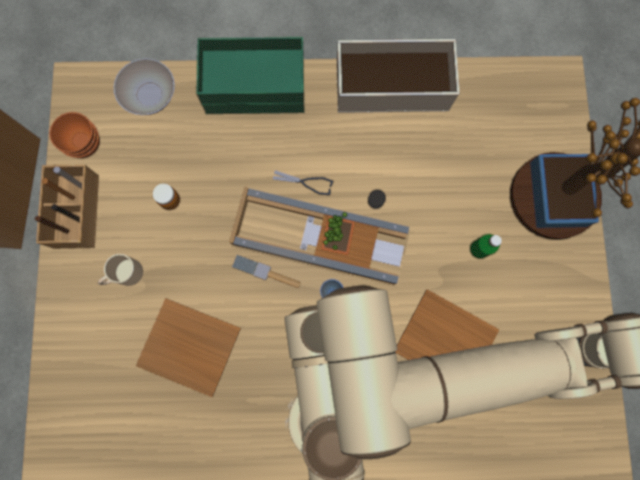

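The tray could be mistaken for three boards in the top view: the large board at (188,345), the large board at (448,330), and the small board in the track at (347,240). I choose the one in the track, since it is the smallest and the bonsai stands on it. Next I check it in close crops.

Run:
```python
import cv2
t=cv2.imread("pics/top0.png")[175:295,220:420]
cv2.imwrite("pics/top0c.png",cv2.resize(t,None,fx=4,fy=4,interpolation=cv2.INTER_CUBIC))
t=cv2.imread("pics/scene0.png")[195:315,225:425]
cv2.imwrite("pics/scene0c.png",cv2.resize(t,None,fx=4,fy=4,interpolation=cv2.INTER_CUBIC))
```

```text
(no output)
```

View pics/top0c.png

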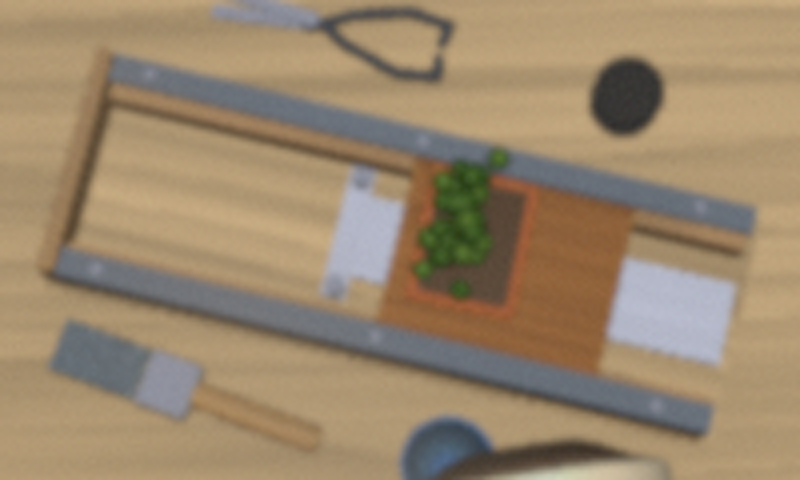

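View pics/scene0c.png

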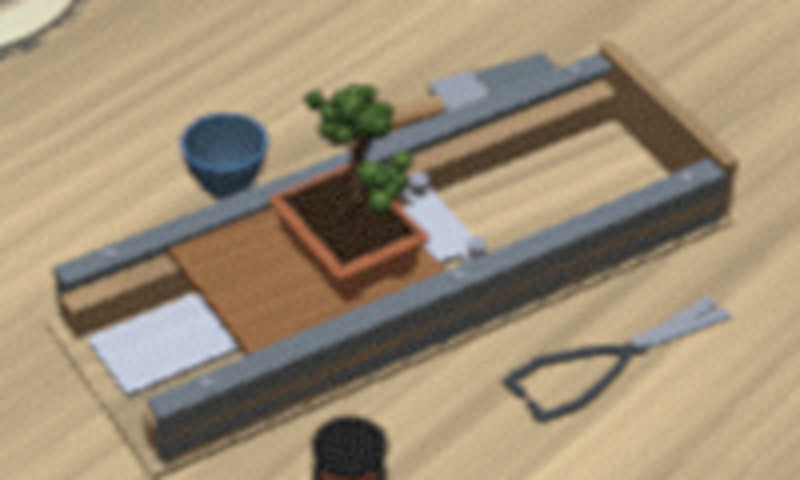

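```bash
cat > h.py <<'E'
import numpy as np, cv2
from scipy.spatial.transform import Rotation as R
from station import arm
def ray(cam,uv,z,pose=None):
    p=arm.camera_params(cam); K=p["mtx"]
    d=np.linalg.inv(K)@np.array([uv[0],uv[1],1.])
    if cam=="wrist":
        pos,q=pose; Rt=R.from_quat(q).as_matrix(); M=p["mount"]
        o=Rt@M[:3,3]+pos; d=Rt@M[:3,:3]@d
    else:
        o=p["eye"]; d=R.from_quat(p["orientation"]).as_matrix()@d
    return o+d*(z-o[2])/d[2]
E
python3 - <<'E'
from h import *
def top(u,v,z): return ray("top",((u+.5)/4-.5+220,(v+.5)/4-.5+175),z)
def sc(u,v,z): return ray("scene",((u+.5)/4-.5+225,(v+.5)/4-.5+195),z)
P={}
P['endA']=top(737,279,.031);P['endB']=top(718,364,.031)
P['tailA']=top(632,212,.047);P['tailB']=top(600,372,.047)
P['pegA']=top(362,178,.044);P['pegB']=top(333,287,.044)
P['wallfar0']=top(755,208,.056);P['wallfar1']=top(112,55,.056)
P['wallnear0']=top(705,435,.056);P['wallnear1']=top(45,270,.056)
S={}
S['endA']=sc(131,392,.031);S['endB']=sc(90,341,.031)
S['tailA']=sc(246,353,.047);S['tailB']=sc(172,252,.047)
S['pegA']=sc(477,243,.044);S['pegB']=sc(419,180,.044)
for k in P: print(k,P[k].round(4),S[k].round(4) if k in S else '')
for D in(P,S):
    e=(D['endA']+D['endB'])/2;t=(D['tailA']+D['tailB'])/2;g=(D['pegA']+D['pegB'])/2
    v=g-e;print(e,t,g,np.linalg.norm(v[:2]),np.degrees(np.arctan2(-v[0],v[1])),np.linalg.norm((g-t)[:2]),np.linalg.norm(D['pegA']-D['pegB']))
for a,b in(('wallfar0','wallfar1'),('wallnear0','wallnear1')):
    v=P[b]-P[a];print(np.linalg.norm(v),np.degrees(np.arctan2(-v[0],v[1])))
E
```

```text
endA [ 0.4788 -0.2262  0.031 ] [ 0.478  -0.2243  0.031 ]
endB [ 0.4182 -0.2099  0.031 ] [ 0.4221 -0.2127  0.031 ]
tailA [ 0.5253 -0.1513  0.047 ] [ 0.5186 -0.1547  0.047 ]
tailB [ 0.4119 -0.1245  0.047 ] [ 0.4097 -0.1239  0.047 ]
pegA [0.5536 0.0392 0.044 ] [0.5567 0.0384 0.044 ]
pegB [0.4755 0.0608 0.044 ] [0.4809 0.0579 0.044 ]
wallfar0 [ 0.525  -0.2369  0.056 ] 
wallfar1 [0.6433 0.2155 0.056 ] 
wallnear0 [ 0.3659 -0.1944  0.056 ] 
wallnear1 [0.4888 0.2613 0.056 ] 
[ 0.44849931 -0.21802495  0.031     ] [ 0.46862404 -0.13792647  0.047     ] [0.51458698 0.04998958 0.044     ] 0.2760423250941497 -13.851801415360686 0.19345550979187606 0.08102651269424885
[ 0.45007049 -0.21850039  0.031     ] [ 0.46416279 -0.13931248  0.047     ] [0.51877631 0.04811001 0.044     ] 0.2753209014778439 -14.450775744144789 0.1952173808797181 0.07823356952640455
0.4675742353844135 -14.654809619614486
0.471997903031406 -15.101459421938506
```

```bash
cat >> h.py <<'E'
ang=np.radians(14.6); T=np.array([np.sin(ang),np.cos(ang),0]); X=np.array([np.cos(ang),-np.sin(ang),0])
O=np.array([0.5086,0.0137,0])
def w(x,y,z): return O+x*X+y*T+np.array([0,0,z])
def tr(p): d=np.asarray(p)-O; return np.array([d@X,d@T,d[2]])
RT=np.column_stack([[0,0,-1],-T,np.cross([0,0,-1],-T)])
def goto(x,y,tipz):
    s=arm.get_state(); Rt=R.from_quat(s["tcp_rot"])
    d=w(x,y,tipz+arm.tip_extent)-s["eef_pos"]
    print("tool",Rt.inv().apply(d).round(4),"twist",np.degrees((Rt.inv()*R.from_matrix(RT)).as_rotvec()).round(2))
def stat():
    s=arm.get_state(); print(s["time"],"tip track",tr(s["eef_pos"]-np.array([0,0,arm.tip_extent])).round(4),"F",s["contact_force"].round(2),"q",s["joint_positions"].round(2),s["grip_width"])
E
python3 - <<'E'
from h import *
print(R.from_quat(arm.get_state()["tcp_rot"]).as_matrix().round(3)); stat(); goto(0,-.19,.23)
print(w(0,-.19,0))
E
```

```text
[[-0.     0.943  0.333]
 [ 0.002  0.333 -0.943]
 [-1.     0.    -0.002]]
0.1 tip track [-0.1667 -0.6175  0.2304] F [0.01 0.92 0.05] q [-1.44  0.16  1.6   0.    1.39 -0.21] 0.08567229620640907
tool [ 0.001   0.3776 -0.2607] twist [ 1.2407e+02 -8.0000e-02  9.0000e-02]
[ 0.46070682 -0.17016474  0.        ]
```

>>> step_arm --rows '[{"travel": [0, 0.06, -0.04], "twist": [10, 0, 0]}, {"travel": [0, 0.06, -0.02], "twist": [10, 0, 0]}, {"travel": [0, 0.03, -0.05], "twist": [10, 0, 0]}, {"travel": [0, 0.0, -0.05], "twist": [4, 0, 0]}, {"travel": [0, 0.0, -0.0], "twist": [0, 0, 0]}]' --hand 1

```text
time: 0.72
eef_pos: [0.321, -0.3626, 0.404]
tcp_rot: [0.557, 0.437, -0.556, 0.436]
contact_force: [0.8, -0.0, 0.5]
grip_width: -0.0001
```

Run:
```python
from h import *
stat(); s=arm.get_state(); print(R.from_quat(s["tcp_rot"]).as_matrix().round(3)); goto(0,-.19,.23)
for n in("scene","wrist"): cv2.imwrite(f"pics/{n}1.png",arm.read_camera(n)[:,:,::-1])
t=cv2.imread("pics/scene1.png")[140:320,40:280]
cv2.imwrite("pics/scene1c.png",cv2.resize(t,None,fx=3.3,fy=3.3,interpolation=cv2.INTER_CUBIC))
```

```text
0.725 tip track [-0.0867 -0.4114  0.2306] F [ 0.75 -0.04  0.55] q [-1.1  -0.08  1.84  0.    1.38  0.72] -0.00013338605723475273
[[-0.001  0.971 -0.239]
 [ 0.002 -0.239 -0.971]
 [-1.    -0.001 -0.002]]
tool [ 0.0008  0.0898 -0.2202] twist [ 9.079e+01 -3.000e-02  1.200e-01]
```

View pics/scene1c.png

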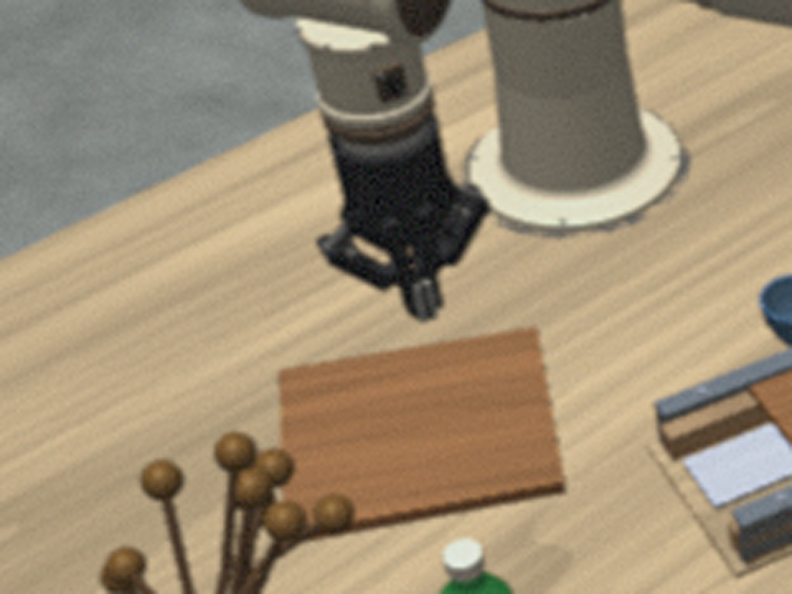

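View pics/wrist1.png

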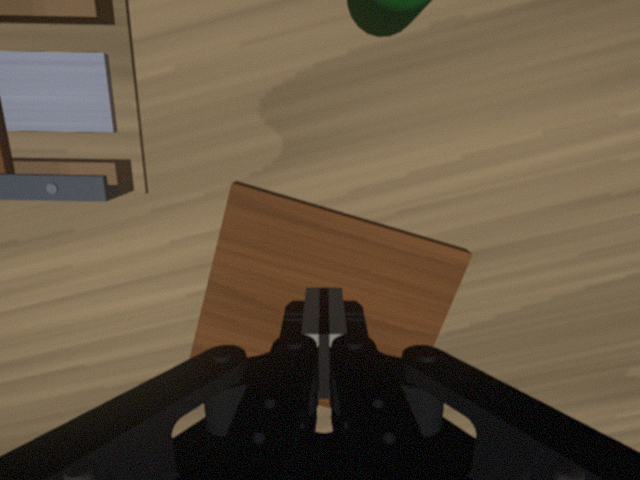

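>>> step_arm --rows '[{"travel": [0, 0, 0], "twist": [-10.5, 0, 0]}, {"travel": [0, 0, 0], "twist": [-10.5, 0, 0]}, {"travel": [0, 0, 0], "twist": [-10.5, 0, 0]}, {"travel": [0, 0, 0], "twist": [-10.5, 0, 0]}, {"travel": [0, 0, 0], "twist": [-10.5, 0, 0]}, {"travel": [0, 0, 0], "twist": [-10.5, 0, 0]}, {"travel": [0, 0, 0], "twist": [-10.5, 0, 0]}, {"travel": [0, 0, 0], "twist": [-10.5, 0, 0]}]'

```text
time: 1.82
eef_pos: [0.3197, -0.3668, 0.4047]
tcp_rot: [0.121, 0.697, -0.121, 0.697]
contact_force: [-0.8, 0.1, 1.4]
grip_width: -0.0002
```

```bash
sed -i 's/RT=np.column_stack.*/RT=np.column_stack([[0,0,-1],T,np.cross([0,0,-1],T)])/' h.py
python3 - <<'E'
from h import *
stat(); goto(0,-.195,.23)
E
```

```text
1.825 tip track [-0.0869 -0.4159  0.2313] F [-0.83  0.09  1.44] q [-1.1  -0.07  1.84 -0.    1.38 -0.76] -0.00019295130452687585
tool [0.0012 0.2278 0.0667] twist [-5.16 -0.    0.02]
```

>>> step_arm --rows '[{"travel": [0, 0.045, 0.013], "twist": [0, 0, 0]}, {"travel": [0, 0.045, 0.013], "twist": [0, 0, 0]}, {"travel": [0, 0.045, 0.013], "twist": [0, 0, 0]}, {"travel": [0, 0.045, 0.013], "twist": [0, 0, 0]}, {"travel": [0, 0.045, 0.013], "twist": [0, 0, 0]}, {"travel": [0, 0, 0], "twist": [-5.2, 0, 0]}, {"travel": [0.05, 0, 0], "twist": [0, 0, 0]}, {"travel": [0, 0, 0], "twist": [0, 0, 0]}]'

```text
time: 2.82
eef_pos: [0.4573, -0.1764, 0.3511]
tcp_rot: [0.093, 0.704, -0.09, 0.698]
contact_force: [-0.5, -0.4, -0.7]
grip_width: 0.0001
```

Run:
```python
from h import *
stat(); goto(0,-.195,.08)
s=arm.get_state()
cv2.imwrite("pics/wrist2.png",arm.read_camera("wrist")[:,:,::-1])
```

```text
2.825 tip track [-0.0017 -0.1969  0.1777] F [-0.49 -0.38 -0.71] q [-0.62 -0.01  1.89 -0.    1.28 -0.36] 8.327984359931199e-05
tool [0.0977 0.0017 0.0025] twist [-0.28 -0.46 -0.16]
```

View pics/wrist2.png

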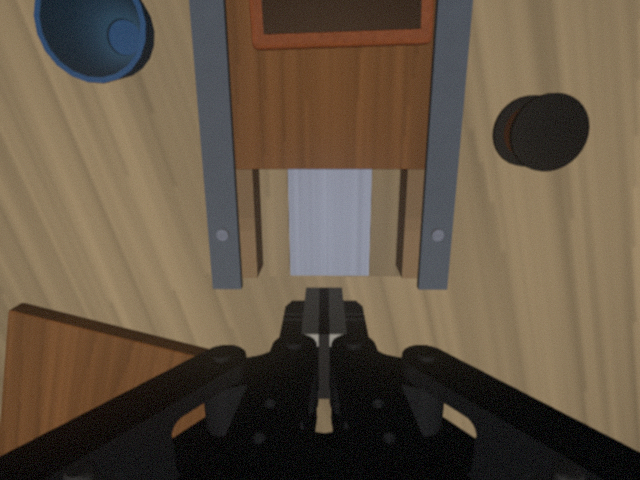

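Run:
```python
from h import *
s=arm.get_state(); po=(s["eef_pos"],s["tcp_rot"])
for n,u,z in(("endL",(290,275),.031),("endR",(370,275),.031),("tailL",(236,168.5),.047),("tailR",(427,168.5),.047),("lipLn",(242,289),.056),("lipRn",(418,289),.056),("lipLf",(227,0),.056),("lipRf",(437,0),.056),("potL",(254,47),.085),("potR",(432,42),.085),("tip",(323,289),.177)):
    print(n,tr(ray("wrist",u,z,po)).round(4))
```

```text
endL [-0.0271 -0.2431  0.031 ]
endR [ 0.0341 -0.2434  0.031 ]
tailL [-0.0597 -0.1598  0.047 ]
tailR [ 0.0686 -0.1606  0.047 ]
lipLn [-0.0591 -0.2436  0.056 ]
lipRn [ 0.0654 -0.2441  0.056 ]
lipLf [-0.0565 -0.061   0.056 ]
lipRf [ 0.0659 -0.0619  0.056 ]
potL [-0.0375 -0.0907  0.085 ]
potR [ 0.0576 -0.0889  0.085 ]
tip [-0.0007 -0.1908  0.177 ]
```

```bash
sed -i 's/radians(14.6)/radians(14.8)/; s/0.5086,0.0137/0.5106,0.0116/' h.py
python3 - <<'E'
from h import *
stat(); goto(0,-.187,.05)
E
```

```text
2.875 tip track [-0.0027 -0.1957  0.1802] F [1.01 0.68 0.05] q [-0.62 -0.01  1.88 -0.    1.28 -0.36] -9.160176056678917e-05
tool [0.1302 0.0085 0.0032] twist [-0.09 -0.21 -0.07]
```

>>> step_arm --rows '[{"travel": [0.035, 0.005, 0.003], "twist": [0, 0, 0]}, {"travel": [0.035, 0.0035, 0], "twist": [0, 0, 0]}, {"travel": [0.035, 0, 0], "twist": [0, 0, 0]}, {"travel": [0.025, 0, 0], "twist": [0, 0, 0]}, {"travel": [0, 0, 0], "twist": [0, 0, 0]}, {"travel": [0, 0, 0], "twist": [0, 0, 0]}]'

```text
time: 3.62
eef_pos: [0.4645, -0.1698, 0.2269]
tcp_rot: [0.091, 0.7, -0.092, 0.702]
contact_force: [0.0, 0.2, 0.1]
grip_width: -0.0002
```

Run:
```python
from h import *
stat(); goto(0,-.187,.05)
s=arm.get_state()
cv2.imwrite("pics/wrist3.png",arm.read_camera("wrist")[:,:,::-1])
cv2.imwrite("pics/scene3.png",arm.read_camera("scene")[:,:,::-1])
t=cv2.imread("pics/scene3.png")[150:330,200:440]
cv2.imwrite("pics/scene3c.png",cv2.resize(t,None,fx=3.3,fy=3.3,interpolation=cv2.INTER_CUBIC))
```

```text
3.625 tip track [ 0.0018 -0.1871  0.0535] F [0.04 0.19 0.1 ] q [-0.6   0.17  1.96 -0.    1.   -0.34] -0.00015159510825714327
tool [ 0.0035  0.0001 -0.0018] twist [-0.04  0.2   0.07]
```

View pics/wrist3.png

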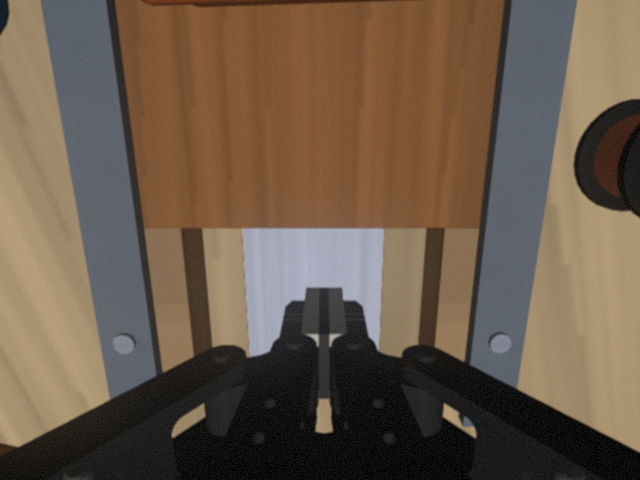

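View pics/scene3c.png

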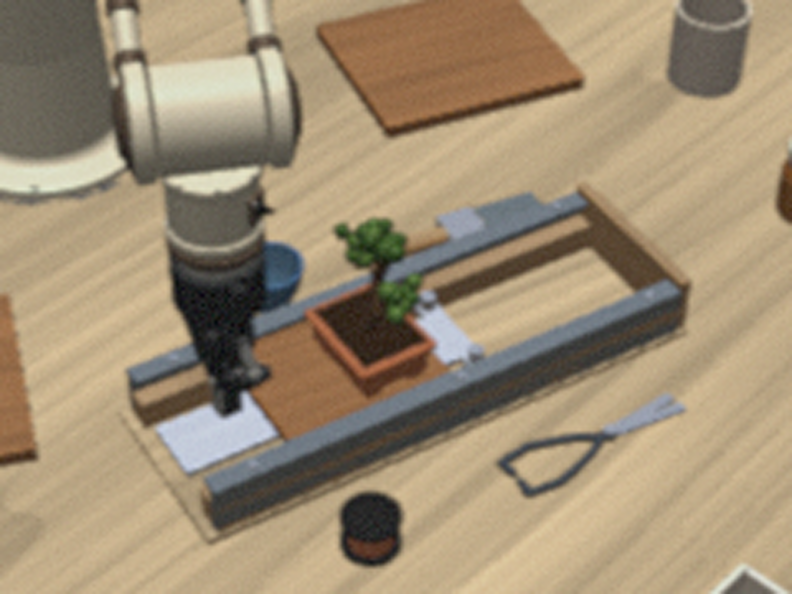

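Run:
```python
from h import *
s=arm.get_state(); po=(s["eef_pos"],s["tcp_rot"])
for n,u,z in(("tail",(311,228.5),.047),("tipf",(323,289),.0535),("tipL",(305,289),.0535),("tipR",(342,289),.0535),("potR",(300,5),.075)):
    print(n,tr(ray("wrist",u,z,po)).round(4))
```

```text
tail [-0.0014 -0.1575  0.047 ]
tipf [ 0.0031 -0.1795  0.0535]
tipL [-0.0037 -0.1795  0.0535]
tipR [ 0.0103 -0.1795  0.0535]
potR [-0.0029 -0.0884  0.075 ]
```

>>> step_arm --rows '[{"travel": [0.012, 0, -0.003], "twist": [0, 0, 0]}, {"travel": [0.01, 0, 0], "twist": [0, 0, 0]}, {"travel": [0.006, 0, 0], "twist": [0, 0, 0]}, {"travel": [0.004, 0, 0], "twist": [0, 0, 0]}, {"travel": [0, 0, 0], "twist": [0, 0, 0]}]'

```text
time: 4.35
eef_pos: [0.4605, -0.1679, 0.1926]
tcp_rot: [0.091, 0.702, -0.091, 0.701]
contact_force: [-2.6, 0.1, 6.5]
grip_width: 0.0
```

Run:
```python
from h import *
stat(); goto(0,-.187,.018)
```

```text
4.35 tip track [-0.0026 -0.1863  0.0192] F [-2.62  0.07  6.46] q [-0.6   0.23  1.98 -0.    0.93 -0.34] 2.203638430277312e-05
tool [ 0.0012 -0.0007  0.0026] twist [-0.   -0.06 -0.01]
```

>>> step_arm --rows '[{"travel": [0.0018, 0, 0.002], "twist": [0, 0, 0]}, {"travel": [0, 0.006, 0], "twist": [0, 0, 0]}, {"travel": [0, 0.006, 0], "twist": [0, 0, 0]}, {"travel": [0, 0.004, 0], "twist": [0, 0, 0]}, {"travel": [0, 0, 0], "twist": [0, 0, 0]}]'

```text
time: 4.97
eef_pos: [0.4675, -0.1538, 0.192]
tcp_rot: [0.09, 0.7, -0.092, 0.702]
contact_force: [-0.8, -3.7, 6.4]
grip_width: -0.0003
```

Run:
```python
from h import *
stat(); goto(0,-.16,.0175)
s=arm.get_state()
cv2.imwrite("pics/wrist4.png",arm.read_camera("wrist")[:,:,::-1])
```

```text
4.975 tip track [ 0.0006 -0.1709  0.0186] F [-0.81 -3.69  6.37] q [-0.56  0.23  1.98 -0.    0.92 -0.3 ] -0.000322712562263823
tool [ 0.0011  0.0109 -0.0006] twist [0.02 0.18 0.13]
```

View pics/wrist4.png

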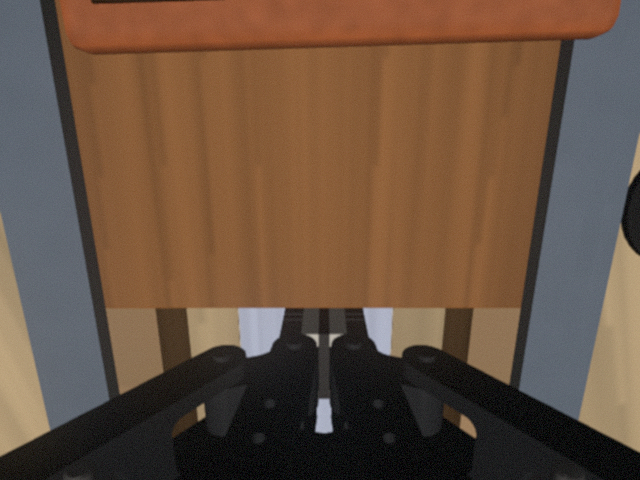

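>>> step_arm --rows '[{"travel": [0.001, 0.002, 0], "twist": [0, 0, 0]}, {"travel": [0, 0.003, 0], "twist": [0, 0, 0]}, {"travel": [0, 0.004, 0], "twist": [0, 0, 0]}, {"travel": [0, 0.004, 0], "twist": [0, 0, 0]}, {"travel": [0, 0.003, 0], "twist": [0, 0, 0]}]'

```text
time: 5.65
eef_pos: [0.4716, -0.1393, 0.1911]
tcp_rot: [0.089, 0.7, -0.093, 0.702]
contact_force: [-2.2, -7.9, 5.3]
grip_width: -0.0003
```

Run:
```python
from h import *
stat(); goto(0,-.16,.0175)
s=arm.get_state()
cv2.imwrite("pics/wrist5.png",arm.read_camera("wrist")[:,:,::-1])
cv2.imwrite("pics/scene5.png",arm.read_camera("scene")[:,:,::-1])
t=cv2.imread("pics/scene5.png")[150:330,200:440]
cv2.imwrite("pics/scene5c.png",cv2.resize(t,None,fx=3.3,fy=3.3,interpolation=cv2.INTER_CUBIC))
```

```text
5.65 tip track [ 0.0008 -0.1558  0.0177] F [-2.2  -7.85  5.32] q [-0.53  0.24  1.98 -0.    0.92 -0.27] -0.00027369234084441874
tool [ 0.0002 -0.0042 -0.0008] twist [0.04 0.22 0.25]
```

View pics/wrist5.png

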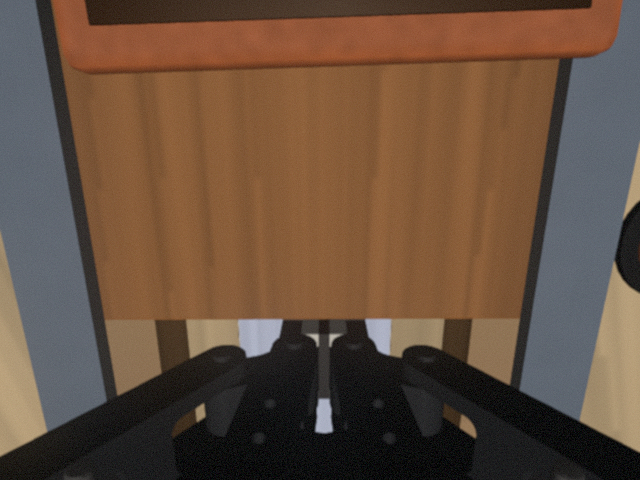

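View pics/scene5c.png

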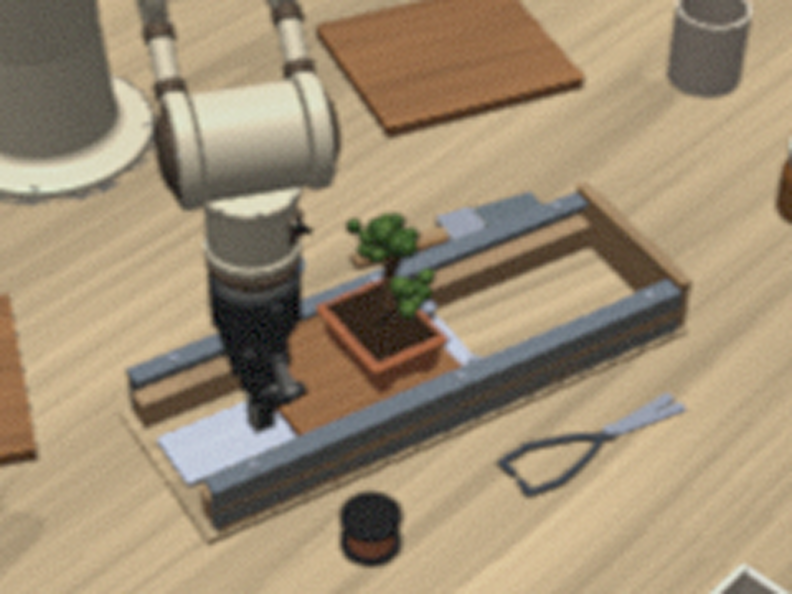

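Run:
```python
from h import *
s=arm.get_state(); po=(s["eef_pos"],s["tcp_rot"])
stat()
for n,u,z in(("tail",(311,319),.047),("pot",(300,68),.075)):
    print(n,tr(ray("wrist",u,z,po)).round(4))
```

```text
5.75 tip track [ 0.0008 -0.1556  0.0177] F [-0.92 -5.92  5.63] q [-0.53  0.24  1.98 -0.    0.92 -0.27] -2.8462418843464485e-05
tail [-0.0014 -0.1457  0.047 ]
pot [-0.0022 -0.0766  0.075 ]
```

>>> step_arm --rows '[{"travel": [0, 0.003, 0], "twist": [0, 0, 0]}, {"travel": [0, 0.005, 0], "twist": [0, 0, 0]}, {"travel": [0, 0.006, 0], "twist": [0, 0, 0]}, {"travel": [0, 0.006, 0], "twist": [0, 0, 0]}, {"travel": [0, 0.006, 0], "twist": [0, 0, 0]}, {"travel": [0, 0.006, 0], "twist": [0, 0, 0]}, {"travel": [0, 0.005, 0], "twist": [0, 0, 0]}, {"travel": [0, 0.003, 0], "twist": [0, 0, 0]}]'

```text
time: 6.75
eef_pos: [0.4819, -0.1005, 0.1911]
tcp_rot: [0.089, 0.7, -0.092, 0.702]
contact_force: [-2.0, -8.2, 6.7]
grip_width: 0.0001
```

Run:
```python
from h import *
stat(); goto(0,-.12,.0175)
s=arm.get_state()
cv2.imwrite("pics/wrist6.png",arm.read_camera("wrist")[:,:,::-1])
cv2.imwrite("pics/scene6.png",arm.read_camera("scene")[:,:,::-1])
t=cv2.imread("pics/scene6.png")[150:330,200:440]
cv2.imwrite("pics/scene6c.png",cv2.resize(t,None,fx=3.3,fy=3.3,interpolation=cv2.INTER_CUBIC))
```

```text
6.75 tip track [ 0.0009 -0.1157  0.0177] F [-1.95 -8.24  6.66] q [-0.45  0.24  1.98 -0.    0.92 -0.19] 6.733679239553156e-05
tool [ 0.0003 -0.0043 -0.0009] twist [0.05 0.22 0.24]
```

View pics/scene6c.png

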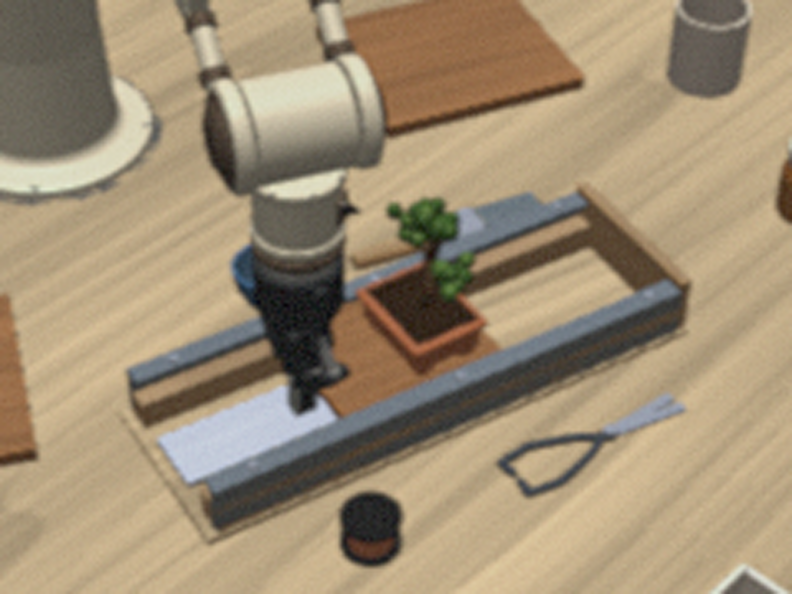

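View pics/wrist6.png

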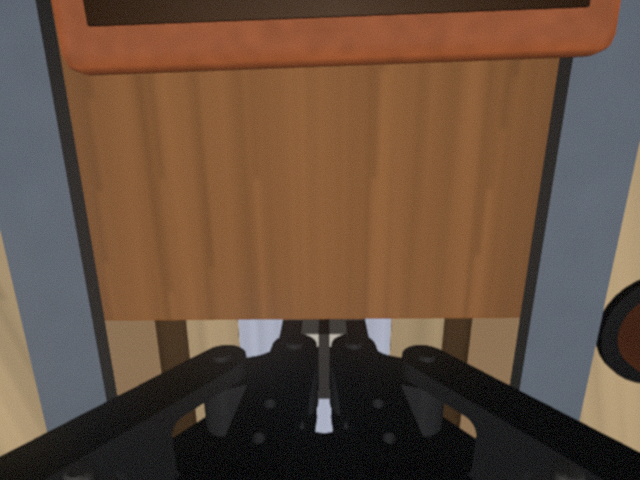

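Pegs are lowered, the tray front is already over them, and the tray rear runs 10 mm ahead of the tool axis. I continue.

>>> step_arm --rows '[{"travel": [0, 0.004, 0], "twist": [0, 0, 0]}, {"travel": [0, 0.006, 0], "twist": [0, 0, 0]}, {"travel": [0, 0.008, 0], "twist": [0, 0, 0]}, {"travel": [0, 0.008, 0], "twist": [0, 0, 0]}, {"travel": [0, 0.008, 0], "twist": [0, 0, 0]}, {"travel": [0, 0.008, 0], "twist": [0, 0, 0]}, {"travel": [0, 0.008, 0], "twist": [0, 0, 0]}, {"travel": [0, 0.006, 0], "twist": [0, 0, 0]}]'

```text
time: 7.85
eef_pos: [0.4963, -0.0462, 0.1911]
tcp_rot: [0.089, 0.7, -0.092, 0.702]
contact_force: [-1.8, -10.5, 6.5]
grip_width: -0.0
```

Run:
```python
from h import *
stat(); goto(0,.043,.0175)
```

```text
7.85 tip track [ 0.0009 -0.0596  0.0177] F [ -1.8  -10.46   6.5 ] q [-0.33  0.25  1.96 -0.    0.93 -0.07] -1.7380367219693035e-05
tool [-0.0002  0.1026 -0.0008] twist [0.05 0.21 0.23]
```

>>> step_arm --rows '[{"travel": [0, 0.006, 0], "twist": [0, 0, 0]}, {"travel": [0, 0.007, 0], "twist": [0, 0, 0]}, {"travel": [0, 0.008, 0], "twist": [0, 0, 0]}, {"travel": [0, 0.008, 0], "twist": [0, 0, 0]}, {"travel": [0, 0.008, 0], "twist": [0, 0, 0]}, {"travel": [0, 0.008, 0], "twist": [0, 0, 0]}, {"travel": [0, 0.007, 0], "twist": [0, 0, 0]}, {"travel": [0, 0.005, 0], "twist": [0, 0, 0]}]'

```text
time: 8.85
eef_pos: [0.5108, 0.0089, 0.1911]
tcp_rot: [0.089, 0.7, -0.092, 0.702]
contact_force: [-2.8, -10.1, 7.4]
grip_width: 0.0003
```

Run:
```python
from h import *
stat(); goto(0,.043,.0175)
cv2.imwrite("pics/wrist7.png",arm.read_camera("wrist")[:,:,::-1])
cv2.imwrite("pics/scene7.png",arm.read_camera("scene")[:,:,::-1])
t=cv2.imread("pics/scene7.png")[150:330,200:440]
cv2.imwrite("pics/scene7c.png",cv2.resize(t,None,fx=3.3,fy=3.3,interpolation=cv2.INTER_CUBIC))
```

```text
8.85 tip track [ 0.0009 -0.0025  0.0177] F [ -2.75 -10.1    7.35] q [-0.22  0.28  1.93 -0.01  0.93  0.04] 0.000279084800853619
tool [ 0.      0.0455 -0.0009] twist [0.06 0.19 0.23]
```

View pics/scene7c.png

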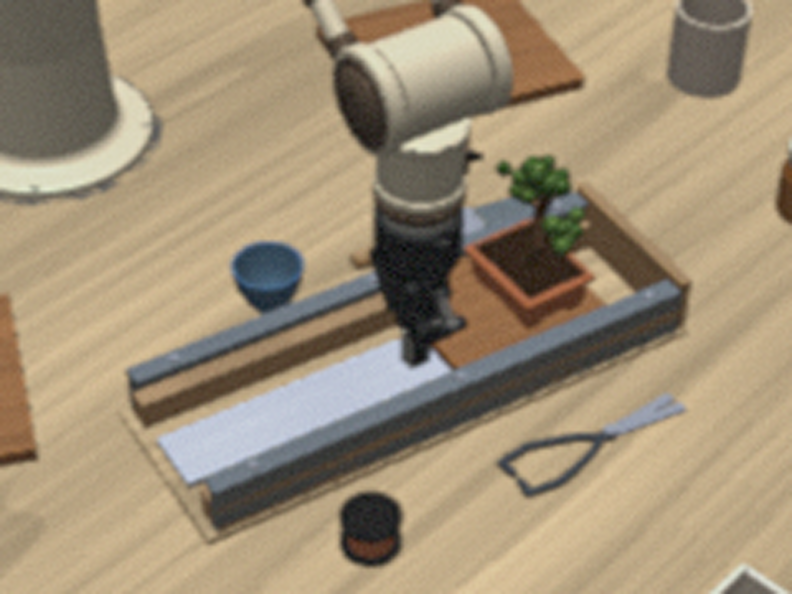

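View pics/wrist7.png

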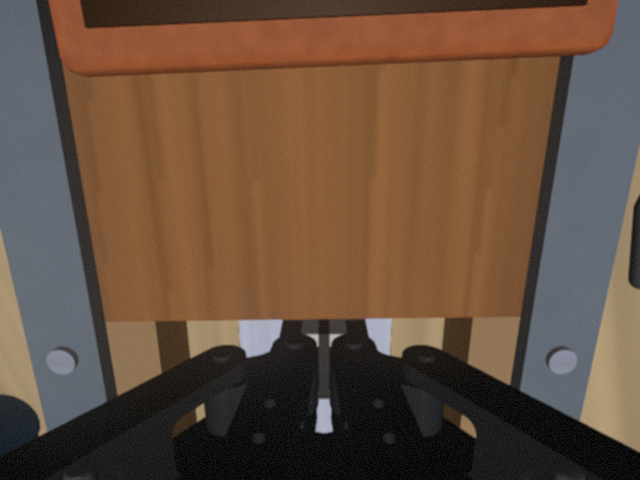

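>>> step_arm --rows '[{"travel": [0, 0.005, 0], "twist": [0, 0, 0]}, {"travel": [0, 0.007, 0], "twist": [0, 0, 0]}, {"travel": [0, 0.007, 0], "twist": [0, 0, 0]}, {"travel": [0, 0.007, 0], "twist": [0, 0, 0]}, {"travel": [0, 0.007, 0], "twist": [0, 0, 0]}, {"travel": [0, 0.006, 0], "twist": [0, 0, 0]}, {"travel": [0, 0.004, 0], "twist": [0, 0, 0]}, {"travel": [0, 0.001, 0], "twist": [0, 0, 0]}]'

```text
time: 9.95
eef_pos: [0.522, 0.0514, 0.1911]
tcp_rot: [0.089, 0.7, -0.092, 0.702]
contact_force: [-2.3, -10.5, 8.2]
grip_width: 0.0003
```

Run:
```python
from h import *
stat(); goto(0,.043,.0175)
cv2.imwrite("pics/wrist8.png",arm.read_camera("wrist")[:,:,::-1])
cv2.imwrite("pics/scene8.png",arm.read_camera("scene")[:,:,::-1])
t=cv2.imread("pics/scene8.png")[150:330,200:440]
cv2.imwrite("pics/scene8c.png",cv2.resize(t,None,fx=3.3,fy=3.3,interpolation=cv2.INTER_CUBIC))
```

```text
9.95 tip track [0.0009 0.0414 0.0177] F [ -2.31 -10.48   8.18] q [-0.13  0.31  1.89 -0.01  0.94  0.13] 0.00027426050629578895
tool [ 0.0002  0.0016 -0.0009] twist [0.06 0.17 0.22]
```

View pics/scene8c.png

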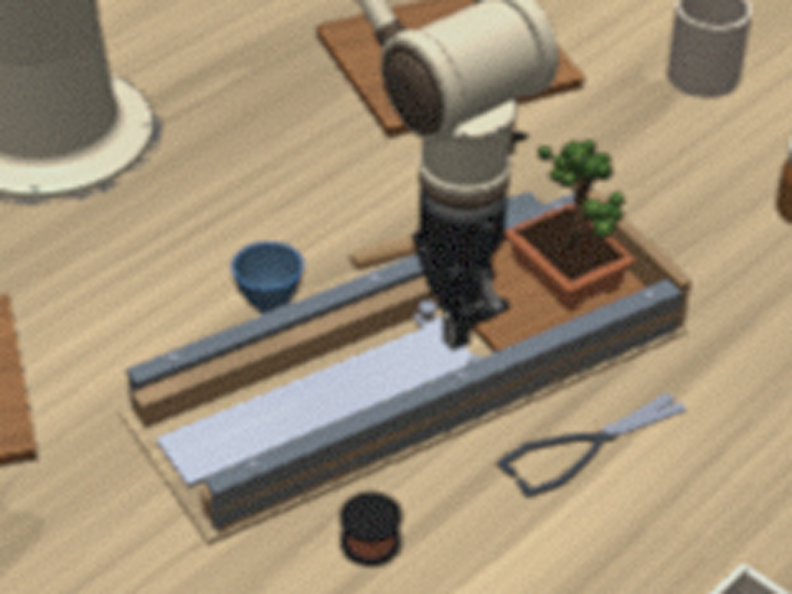

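View pics/wrist8.png

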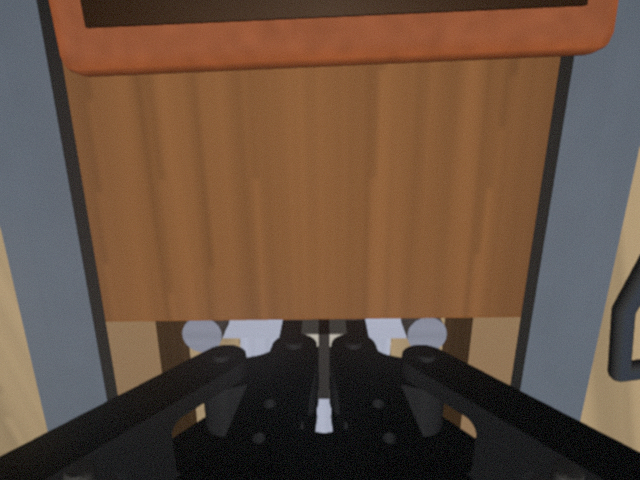

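Run:
```python
from h import *
s=arm.get_state(); po=(s["eef_pos"],s["tcp_rot"])
for n,u,z in(("tail",(311,320),.047),("pegcL",(201,336),.031),("pegcR",(427,334),.031),("pegrear",(205,352),.031)):
    print(n,tr(ray("wrist",u,z,po)).round(4))
```

```text
tail [-0.0015  0.0511  0.047 ]
pegcL [-0.0411  0.0363  0.031 ]
pegcR [0.0392 0.037  0.031 ]
pegrear [-0.0402  0.0298  0.031 ]
```

Pegs centre at y=+37 and the tray tail is at +51, so the tray is 7 mm past the pegs' front. I back off while still pressing, then lift.

>>> step_arm --rows '[{"travel": [0, -0.003, 0], "twist": [0, 0, 0]}, {"travel": [0, -0.003, 0], "twist": [0, 0, 0]}, {"travel": [0, -0.002, 0], "twist": [0, 0, 0]}, {"travel": [-0.006, 0, 0], "twist": [0, 0, 0]}, {"travel": [-0.01, 0, 0], "twist": [0, 0, 0]}, {"travel": [-0.02, 0, 0], "twist": [0, 0, 0]}, {"travel": [-0.03, 0, 0], "twist": [0, 0, 0]}, {"travel": [-0.03, 0, 0], "twist": [0, 0, 0]}]'

```text
time: 11.05
eef_pos: [0.5183, 0.0452, 0.286]
tcp_rot: [0.091, 0.702, -0.091, 0.7]
contact_force: [0.5, -0.4, -0.1]
grip_width: 0.0001
```

>>> step_arm --rows '[{"travel": [-0.02, -0.03, 0], "twist": [0, 0, 0]}, {"travel": [-0.03, -0.05, 0], "twist": [0, 0, 0]}, {"travel": [-0.03, -0.05, 0], "twist": [0, 0, 0]}, {"travel": [-0.02, -0.03, 0], "twist": [0, 0, 0]}, {"travel": [0, 0, 0], "twist": [0, 0, 0]}, {"travel": [0, 0, 0], "twist": [0, 0, 0]}]'

```text
time: 11.8
eef_pos: [0.4777, -0.1088, 0.3847]
tcp_rot: [0.092, 0.702, -0.091, 0.7]
contact_force: [-0.5, 0.8, 0.2]
grip_width: 0.0001
```

Run:
```python
from h import *
stat()
s=arm.get_state(); print(repr(s["eef_pos"]),repr(s["tcp_rot"]))
cv2.imwrite("pics/wrist9.png",arm.read_camera("wrist")[:,:,::-1])
cv2.imwrite("pics/scene9.png",arm.read_camera("scene")[:,:,::-1])
t=cv2.imread("pics/scene9.png")[150:330,200:440]
cv2.imwrite("pics/scene9c.png",cv2.resize(t,None,fx=3.3,fy=3.3,interpolation=cv2.INTER_CUBIC))
```

```text
11.8 tip track [-0.001  -0.1248  0.2113] F [-0.48  0.82  0.19] q [-0.47 -0.05  1.85  0.    1.34 -0.21] 5.11372637528048e-05
array([ 0.47774925, -0.10875229,  0.38467274]) array([ 0.0915114 ,  0.70200812, -0.09070152,  0.70041666])
```

View pics/scene9c.png

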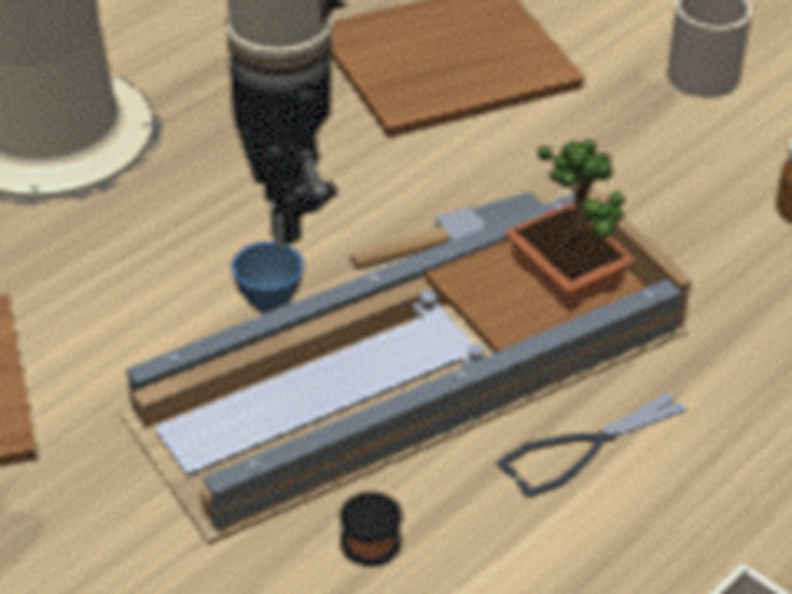

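View pics/wrist9.png

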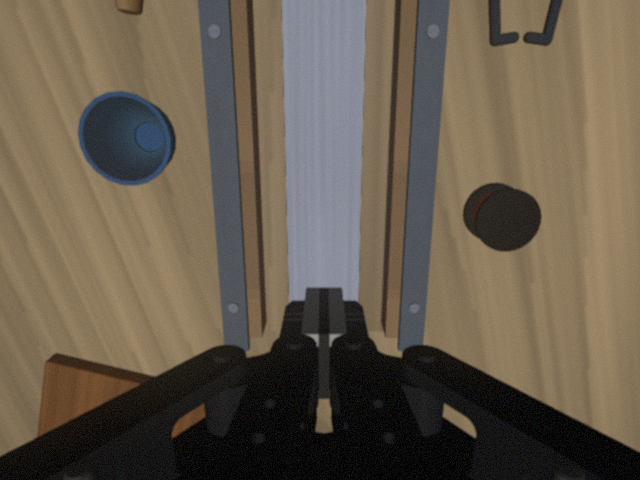

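Run:
```python
from h import *
img=cv2.imread("pics/scene9.png")
def sc(u,v,z): return tr(ray("scene",((u+.5)/3.3-.5+200,(v+.5)/3.3-.5+150),z)).round(4)
print("tail",sc(427,270,.047),sc(497,350,.047),"pegs up",sc(428,298,.044),sc(476,349,.044),"end",sc(155,430,.031),sc(189,473,.031))
stat(); print(arm.sign_off())
```

```text
tail [-0.0691  0.0537  0.047 ] [0.0507 0.0509 0.047 ] pegs up [-0.0394  0.0363  0.044 ] [0.0378 0.0376 0.044 ] end [-0.0287 -0.2408  0.031 ] [ 0.0293 -0.238   0.031 ]
11.9 tip track [-0.001  -0.1243  0.211 ] F [ 0.78 -0.07 -0.44] q [-0.47 -0.05  1.85  0.    1.34 -0.21] 2.250009637628197e-05
the job is handed in; nothing more can be done
None
```

The tray is past the pegs, the pegs have sprung up behind it, and I handed the job in at about 11.9 s.

I shut the fingers, pressed the spring plate down about 13 mm (roughly 6–8 N), and kept it pressed. I then pushed the tray by its rear edge for about 209 mm. Once the rear edge was clear, I backed off, lifted straight up and moved away.

- **Tray position:** the rear edge measures at track y of about +51 to +54 mm, inside the allowed +44 to +68 mm.
- **Catch:** the peg tops (y ≈ +37 mm) and the plate's near end (y ≈ -240 mm) fit their raised, at-rest heights in the scene picture, so the catch is fully up behind the tray.
- **Bonsai and other things:** the bonsai stands upright in its place on the tray. The spool, shears, brush and seed pot look unmoved. I did not check the feed bottle, mug and jar again after the push, but the arm worked well away from them.
- **Force:** the arm was touching nothing when I handed in. The contact-force readings I took, one at the end of each move, stayed below about 14 N.
- **Disagreement:** the top and wrist cameras differed by about 3 mm in the track's position. I used a value between the two.

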